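# Unload the sample from a left-hand clamp

## Robot

A 7-joint arm with a two-finger parallel gripper is mounted at the origin on the work surface. World frame = base frame: x ahead of the robot, y to its left, z up, the work surface at z = 0. Lengths are in m, angles in rad, forces in N, time in s.
With the tool pointing down it reaches from about 0.425 to 0.875 m from the base axis. Payload 8.4 kg.
Tool frame: the origin (TCP) lies on the centre line of the jaws, within the pads' length; the fingertips stand tips_ahead ahead of it and the grasp point (between the pads) lies 8 mm behind it (tips_ahead is the distance from the TCP to the fingertips, in m); z points along the fingers, y is the line along which they close (so a half turn about z gives the same grasp; the last joint's range is limited). The gripper opens to 87 mm and grips with 3 to 60 N. Pads are 19 mm wide; open, the fingers measure 117 mm over their backs; the gripper's body (75 mm by 190 mm) begins 51 mm behind the grasp point.
Start: joints at [1.197, 0.333, 0.04, 1.465, -0.013, 1.343, -0.059], TCP at [0.176, -0.626, 0.209] pointing down, gripper open.
Joint ranges: [-2.58, 2.58], [-0.38, 2.09], [-1.3, 1.39], [0.25, 2.4], [-1.5, 4.64], [0.08, 2.09], [-2.65, 2.65]. Speed limits (rad/s): [2.22, 2.22, 2.79, 2.79, 3.14, 3.14, 3.14].

## Interface

Orientations are given as a rotation vector (axis times angle).
In Python, from cell import state, grab_frame, close_job, tips_ahead gives the robot as it stands.
- The arm moves only by the tool arm_command, never from a script. Its argument "commands" is text: rows parted by semicolons, each of 7 numbers parted by spaces: the closure, from -1 (fully open) to 1 (shut), then the shift along the tool's x, y, z each as a share of 25 mm, from -1 to 1, then the turn, a rotation vector about the tool's x, y, z each as a share of 90 degrees, from -1 to 1. In form: jaw dx dy dz rx ry rz; .... A call has 1 to 5 rows; each row shifts and turns the commanded pose from where the row before left it, along the tool's axes as they then stand; what a row does not reach is not made up. A row lasts 1/12 s, in which the tool goes at most 41.7 mm and 7.16 degrees, less where a joint would pass 70% of its speed; a pose out of reach is approached as far as the arm can. A call with a number of a shift or a turn outside -1 to 1 is refused whole. A call with a gripper value outside its range is refused whole. The fingers move at their own pace and stop on an object; "newtons" is the grip in N (left out, the last holds). Time passes only in rows, so rows that do not move let the fingers close. It gives the time, the measured TCP pose, the force, the opening and the grip force at its end, in the units of the state.
- state(): the state, without advancing time (a new reading comes with each control period).
- grab_frame(name): name is "scene" or "top" or "wrist"; returns a dict with "pixels" (480x640x3 uint8, red, green, blue), "intrinsics" (3x3 intrinsics, pixels), "D" ([k1, k2, p1, p2, k3] as OpenCV has them; the pictures are not rectified), "R" (3x3) and "t" (3): a world point X has camera coordinates R X + t. Camera axes: x right, y down, z forward; pixel columns grow to the right and rows downward; lengths in m; the calibration is good to about 2 mm. A picture is of the moment at which its call begins. There is no depth.
- close_job(): hands the job in; it is judged then, once.
The state is a dict: "time": time; "joint_pos": joint angles; "joint_vel": joint speeds; "tau": joint torques, N m; "tool_pos": TCP position; "tcp_rot": TCP orientation; "wrist_force": force on the tool from outside, world axes, zero at the start; "ft_torque": the same for the moment, N m; "finger_gap": opening from 0.0 (shut) to 1.0 (fully open); "grip_force": force on a finger pad.
Only numpy, scipy, OpenCV 4.12 (cv2) and the standard library are available. Lean on these libraries where they do the work, as an engineer would, in place of code of your own. Each camera call takes 0.05 s, during which the arm holds its last target. There are 200 camera calls.

## Task

Unload the brown sample from the bench clamp: its black knob has a left-hand thread, so turn it clockwise (seen from above) until the pad is clear of the sample, going by feel since its tightness is unknown, and do not force it against its end stop. Then draw the sample out by its orange tab, level and never while the pad still presses it. Lay it flat in the empty blue tray without dropping it, and leave the knob loose and everything else where it is.

Things in the scene. Friction and masses are not known exactly. Their poses are not given: they have to be found in the camera images.
- clamp: Bench test clamp, fixed. Grey base plate 130 (x) x 110 (y) x 14 mm high, origin at the centre of its underside on the bench. Two guide rails 8 mm high run along y from -40 to 40 mm, 54 mm apart. Posts at x = +-49 mm carry an aluminium cross bar along x, 116 x 24 mm, 58 to 70 mm above the bench. The sample comes out towards the clamp's -y.
- knob_grip (a point): Black knob on the middle of the cross bar: 44 mm disc (74 to 82 mm above the bench) with an upright grip bar 42 long (its x), 14 thick (its y), top 112 mm above the bench, white line along its top. This point is on the vertical turning axis, 105 mm above the bench, 7 mm below the bar's top. The knob turns in place, it does not rise.
- knob_foot (a point): Foot of the knob's disc on its axis, 74 mm above the bench; it turns with the disc. Left-hand thread: clockwise from above loosens. The disc drags with about 0.08 Nm tight or loose. From the unknown start 0.4 to 1.9 rad clockwise lift the pad off the sample; 0.8 rad further is a hard end stop.
- pad: Brass pad under the cross bar, 24 mm diameter, 8 mm thick, on the knob's axis; origin at the centre of its underside. A spring keeps it down on the sample (4 to 18 N) until the knob is loose enough; then it rises 2.2 mm per rad and is 1.8 mm clear at the end stop. Over 22 N on the sample (knob tightened) damages it.
- pad_top (a point): Top of the pad, 8 mm above its underside. About the knob: its grip bar sits on its disc through a rubber coupling of 2 Nm per rad, bar and disc in line (same x) when unloaded. At the end stop the disc stands still, so the torque climbs by 0.2 Nm for each further 0.1 rad; 0.7 Nm (0.35 rad of twist) tears the rubber. Let go, the bar springs back.
- sample_tab (a point): Loose brown sample (about 120 g): grip point in its orange upright tab, 36 mm above its underside, 14 mm below the tab's top. Tab 14 mm thick (its x, the way to pinch), 24 mm long (its y), 50 mm high. In the clamp the sample's underside is 14 mm above the bench, its axes are parallel to the clamp's, and the tab is 85 mm from the knob's axis.
- sample: The same sample; origin on its underside 85 mm to +y of the tab. Its brown plate, 50 (x) x 100 (y) x 6 mm, spans y -60 to 40 mm, then a 14 mm wide neck to the tab; 137 mm over all. It has 2 mm of play each side between the rails. Drawn 60 mm or more to the clamp's -y it is clear of the cross bar and can be lifted.
- blue_tray: Blue open tray, fixed and empty: 95 (x) x 170 (y) x 12 mm high outside, walls and floor 4 mm thick; origin at the centre of its underside on the bench. The sample (137 mm long over all) goes in lengthways, either way round.
- grey_tray: Grey tray of the same size, fixed, in which the reference sample lies.
- reference: Loose reference sample, same shape as the brown one but an aluminium plate with a white tab; it lies in the grey tray. Leave it alone. Origin on its underside, 85 mm from its tab's middle.
- tile: Loose brown tile, 60 x 45 x 6 mm. Leave alone.
- plate: Loose bare aluminium plate, 60 x 60 x 4 mm. Leave alone.
- disc: Loose yellow disc, 60 mm diameter, 5 mm thick. Leave alone.
- slotted_disc: Loose dark disc with a ring of light spots, 120 mm diameter, 4 mm thick. Leave alone.
- pencil_box: Loose dark blue hard case, 90 x 210 x 45 mm. Leave alone.
- multimeter: Loose yellow multimeter lying flat, 150 x 80 x 38 mm. Leave alone.
Mind the look-alikes: they are no part of the job. Leave any red look-alike of the sample alone.

How it is judged:
By the outcome, as a careful person would: the job done as asked, in the order asked, and still so for the second after the job is handed in, with the robot touching nothing.
It also fails if it takes over 70 s, if anything falls off the work surface, if the arm or the gripper's body presses on something with over 40 N, if the wrist force passes 120 N, or if a joint passes its speed limit or range.

## Working session

There is one attempt and no reset: what is moved stays moved. The work goes in short steps, Python scripts to look and compute and a tool call to move; the robot and the scene stay as the last step left them, time stands still between calls to the robot, and variables do not carry over. Pictures are saved under pics/ and viewed, at most 10 in all, crops included, and the job is handed in when it is done.

Besides the shell and the picture viewer there is one more tool, called after "Emit:" as a command line: name --argument value ..., lists and objects as JSON in quotes. arm_command: Moves the arm, as the interface text tells. Its arguments: {"type":"object","properties":{"commands":{"type":"string"},"newtons":{"type":"number"}},"required":["commands"]}

```bash
mkdir -p pics; ls
python3 - <<'E'
from cell import state, grab_frame, tips_ahead
import cv2
print(state(), tips_ahead if not callable(tips_ahead) else tips_ahead())
for n in("top","scene"):
    f=grab_frame(n); cv2.imwrite(f"pics/{n}0.png",f["pixels"][:,:,::-1]); print(n,f["intrinsics"],f["D"],f["R"],f["t"])
E
```

```text
pics
{'time': 0.0, 'joint_pos': array([ 1.19680265,  0.33392711,  0.03988129,  1.46632981, -0.01338932,
        1.34329523, -0.0585058 ]), 'joint_vel': array([-0.00043261, -0.00164687, -0.00200098,  0.00063308,  0.00060264,
        0.00060145, -0.00060259]), 'tau': array([ 4.30396867e-04, -6.56356072e+01,  1.33547489e+00, -4.03796768e+01,
       -5.97298890e-02,  4.48728853e-02,  1.74670404e-04]), 'tool_pos': array([ 0.17619474, -0.62512326,  0.20792028]), 'tcp_rot': array([-3.11035232e+00, -4.30017126e-01,  5.62199659e-04]), 'wrist_force': array([-0.54842798, -0.20324487,  0.15030147]), 'ft_torque': array([ 0.03212823, -0.00536591,  0.01921846]), 'grip_force': 0.0, 'finger_gap': 0.9980359634947968} 0.011
top [[473.8710287    0.         311.64026926]
 [  0.         473.8710287  239.87481883]
 [  0.           0.           1.        ]] [0.00271005 0.         0.         0.         0.        ] [[ 0.01408397 -0.99961899  0.02373847]
 [-0.98532955 -0.01791307 -0.16971978]
 [ 0.17008035 -0.02099989 -0.98520641]] [-1.17923582e-03  5.97443085e-01  1.21913001e+00]
scene [[530.58217745   0.         320.30701146]
 [  0.         530.58217745 243.04070976]
 [  0.           0.           1.        ]] [-0.16115033  0.          0.          0.          0.        ] [[-0.6632832   0.7481715   0.01716975]
 [ 0.51396055  0.47208275 -0.71622792]
 [-0.54396686 -0.46623737 -0.69765519]] [ 0.36691129 -0.22045424  1.64790142]
```

View pics/top0.png

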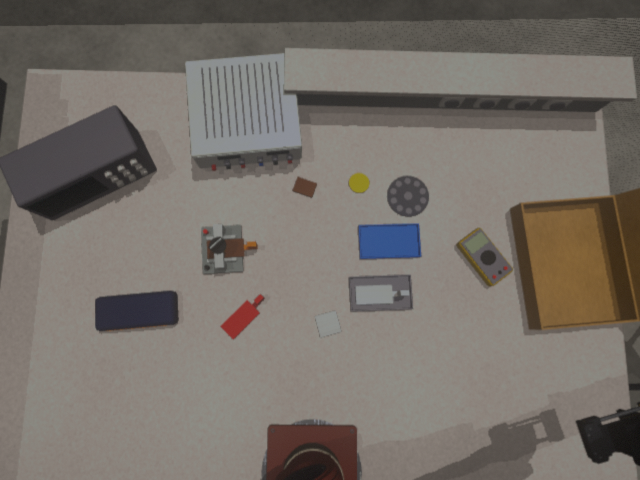

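View pics/scene0.png

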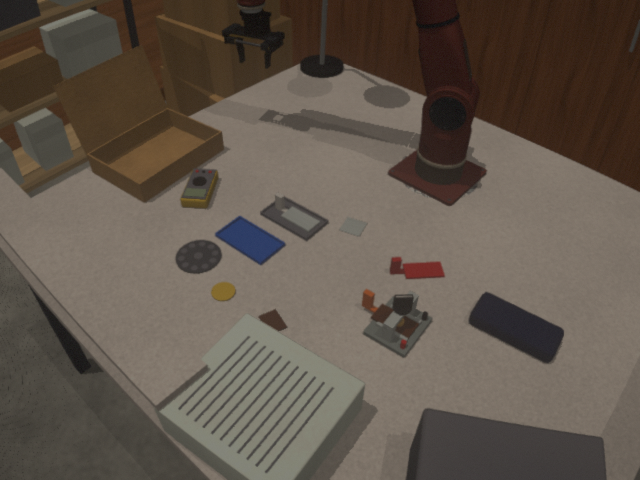

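The top picture shows the clamp at (222,250), the orange tab at (250,246), the blue tray at (390,242) and the grey tray with the reference at (380,294). The look-alikes are the red sample at (243,317), the reference (white tab) at (400,294) and the tile at (305,187). The orange tab in the clamp is the one I want, and I'll check it in a close crop.

```bash
cat > h.py <<'E'
import cv2, numpy as np
from cell import state, grab_frame, close_job
from scipy.spatial.transform import Rotation as Ro
def ray(f,uv,z):
    "world point at height z seen at pixel uv"
    n=cv2.undistortPoints(np.array([[uv]],float),f["intrinsics"],np.array(f["D"]))[0,0]
    R=np.array(f["R"]);t=np.array(f["t"]); c=-R.T@t; d=R.T@np.array([*n,1.])
    return c+d*(z-c[2])/d[2]
def proj(f,X):
    return cv2.projectPoints(np.array(X,float).reshape(-1,1,3),cv2.Rodrigues(np.array(f["R"]))[0],np.array(f["t"]),f["intrinsics"],np.array(f["D"]))[0].reshape(-1,2)
def crop(f,box,s,name):
    x0,y0,x1,y1=box
    cv2.imwrite("pics/"+name,cv2.resize(f["pixels"][y0:y1,x0:x1,::-1],None,fx=s,fy=s,interpolation=cv2.INTER_CUBIC))
E
python3 - <<'E'
from h import *
f=grab_frame("top")
a=f["pixels"][215:285,190:270,::-1];b=f["pixels"][205:275,350:430,::-1]
cv2.imwrite("pics/c1.png",cv2.resize(np.hstack([a,b]),None,fx=5,fy=5,interpolation=cv2.INTER_CUBIC))
g=f["pixels"].astype(int)
m=((g[:,:,2]>g[:,:,0]+60)).astype(np.uint8)
n,l,s,c=cv2.connectedComponentsWithStats(m)
i=1+np.argmax(s[1:,4]);r=cv2.minAreaRect(np.argwhere(l==i)[:,::-1].astype(np.float32));print(s[i],r)
for p in [r[0],*cv2.boxPoints(r)]: print(p,ray(f,p,.012))
E
```

```text
[ 359  225   62   33 1842] ((389.4243469238281, 240.92868041992188), (31.750972747802734, 60.53264617919922), 88.31531524658203)
(389.4243469238281, 240.92868041992188) [ 0.60508991 -0.20822136  0.012     ]
[358.70438 225.94986] [ 0.64586342 -0.12291526  0.012     ]
[419.21085 224.17026] [ 0.65413766 -0.29246333  0.012     ]
[420.14432 255.9075 ] [ 0.56463762 -0.29284924  0.012     ]
[359.63785 257.6871 ] [ 0.55677988 -0.12524045  0.012     ]
```

View pics/c1.png

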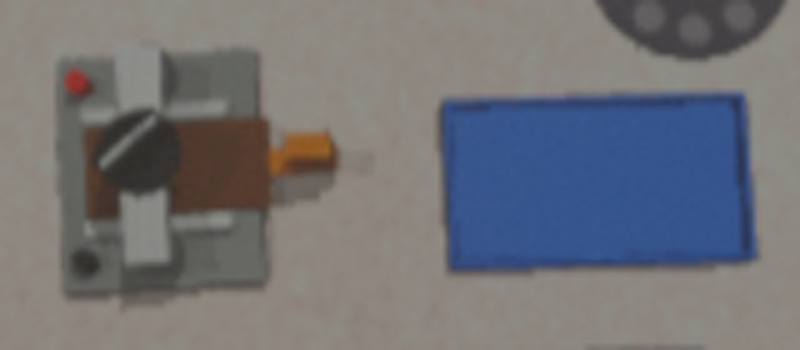

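The crop shows the brown sample with the orange tab at full-frame (252,244). The knob's white line runs from (210,248) to (221,238), and the blue tray is empty.

Run:
```python
from h import *
f=grab_frame("top")
P=lambda x,y:(190+x/5,215+y/5)
print("cam",-np.array(f["R"]).T@f["t"])
C=np.array([ray(f,P(*p),.014)[:2] for p in[(57,55),(258,48),(268,285),(65,298)]]);print(C,C.mean(0))
print("len",[np.linalg.norm(C[i]-C[i-1]) for i in range(4)])
for a,b in((0,1),(3,2),(0,3),(1,2)): d=C[b]-C[a];print("dir",np.degrees(np.arctan2(d[1],d[0])))
L=[ray(f,P(*p),.112)[:2] for p in[(100,165),(157,115)]];d=L[1]-L[0];print("bar",L,sum(L)/2,np.linalg.norm(d),np.degrees(np.arctan2(d[1],d[0])))
print("tabtop",ray(f,P(312,146),.064))
s=state();print(Ro.from_rotvec(s["tcp_rot"]).as_matrix())
# wrist cam relative to tool
w=grab_frame("wrist");R=np.array(w["R"]);c=-R.T@w["t"];T=Ro.from_rotvec(s["tcp_rot"]).as_matrix();print("wristcam in tool",T.T@(c-s["tool_pos"]),(T.T@R.T).round(3),w["intrinsics"])
```

```text
cam [0.38134488 0.03512485 1.30252061]
[[0.63708617 0.31228838]
 [0.64312352 0.20197039]
 [0.51181038 0.19141044]
 [0.50293945 0.30080481]] [0.57373988 0.25161851]
len [np.float64(0.13463735321324632), np.float64(0.110483071694294), np.float64(0.13173706402757318), np.float64(0.10975345798422337)]
dir -86.86751233591025
dir -85.36395530843936
dir -175.1071510604827
dir -175.40228129174167
bar [array([0.56134465, 0.26655514]), array([0.58753364, 0.23904501])] [0.57443915 0.25280007] 0.03798249705955763 -46.40934029589251
tabtop [0.58072328 0.16501465 0.064     ]
[[ 9.62468486e-01  2.71393235e-01 -3.55470006e-04]
 [ 2.71393455e-01 -9.62468013e-01  9.57590453e-04]
 [-8.22449391e-05 -1.01812287e-03 -9.99999478e-01]]
wristcam in tool [ 0.07327466 -0.00125309 -0.17532684] [[-0.    -0.964 -0.267]
 [ 1.    -0.    -0.   ]
 [ 0.    -0.267  0.964]] [[428.48776597   0.         320.40115775]
 [  0.         428.48776597 240.76017664]
 [  0.           0.           1.        ]]
```

Plan: knob axis at about (0.574, 0.252), clamp yaw about 4.3°. The predicted tab position (0.580, 0.167) agrees with the measured (0.581, 0.165). Setting out.

Emit:
arm_command --commands "-1 1 -0.56 0 0 0 0;-1 1 -0.56 0 0 0 0;-1 1 -0.56 0 0 0 0;-1 1 -0.56 0 0 0 0;-1 1 -0.56 0 0 0 0"

```text
time: 0.67
tool_pos: [0.2784, -0.5232, 0.2088]
tcp_rot: [-3.112, -0.43, 0.0]
wrist_force: [0.9, 0.2, -0.3]
finger_gap: 1.0
grip_force: 0.0
```

Emit:
arm_command --commands "-1 1 -0.56 0 0 0 0;-1 1 -0.56 0 0 0 0;-1 1 -0.56 0 0 0 0;-1 1 -0.56 0 0 0 0;-1 1 -0.56 0 0 0 0"

```text
time: 1.08
tool_pos: [0.3798, -0.4218, 0.2089]
tcp_rot: [3.112, 0.43, -0.0]
wrist_force: [0.5, -0.7, -0.5]
finger_gap: 1.002
grip_force: 0.0
```

Emit:
arm_command --commands "-1 1 -0.56 0 0 0 0;-1 1 -0.56 0 0 0 0;-1 1 -0.56 0 0 0 0;-1 1 -0.56 0 0 0 0;-1 1 -0.56 0 0 0 0"

```text
time: 1.5
tool_pos: [0.4811, -0.3206, 0.2089]
tcp_rot: [3.112, 0.43, -0.0]
wrist_force: [-0.0, 0.3, 0.9]
finger_gap: 1.003
grip_force: 0.0
```

Emit:
arm_command --commands "-1 0.45 -0.96 0 0 0 0;-1 0.45 -0.96 0 0 0 0;-1 0.45 -0.96 0 0 0 0;-1 0.45 -0.96 0 0 0 0;-1 0.45 -0.96 0 0 0 0"

```text
time: 1.92
tool_pos: [0.5019, -0.1897, 0.2088]
tcp_rot: [3.112, 0.43, -0.0]
wrist_force: [0.4, 0.2, 0.2]
finger_gap: 0.996
grip_force: 0.0
```

Emit:
arm_command --commands "-1 0.45 -0.96 0 0 0 0;-1 0.45 -0.96 0 0 0 0;-1 0.45 -0.96 0 0 0 0;-1 0.45 -0.96 0 0 0 0;-1 0.45 -0.96 0 0 0 0"

```text
time: 2.33
tool_pos: [0.5235, -0.0589, 0.2089]
tcp_rot: [3.112, 0.43, 0.0]
wrist_force: [0.5, -0.1, 1.0]
finger_gap: 0.999
grip_force: 0.0
```

Emit:
arm_command --commands "-1 0.45 -0.96 0 0 0 0;-1 0.45 -0.96 0 0 0 0;-1 0.45 -0.96 0 0 0 0;-1 0.45 -0.96 0 0 0 0;-1 0.45 -0.96 0 0 0 0"

```text
time: 2.75
tool_pos: [0.5451, 0.0717, 0.2089]
tcp_rot: [3.112, 0.43, 0.0]
wrist_force: [1.2, 0.3, 0.4]
finger_gap: 1.0
grip_force: 0.0
```

Emit:
arm_command --commands "-1 0.45 -0.96 0 0 0 0;-1 0.45 -0.96 0 0 0 0;-1 0.45 -0.96 0 0 0 0;-1 0.45 -0.96 0 0 0 0;-1 0.45 -0.96 0 0 0 0"

```text
time: 3.17
tool_pos: [0.5667, 0.2024, 0.2088]
tcp_rot: [3.112, 0.43, 0.0]
wrist_force: [0.5, -0.6, 0.1]
finger_gap: 0.995
grip_force: 0.0
```

Emit:
arm_command --commands "-1 0 0 0 0 0 -0.07;-1 0 0 0 0 0 -0.07;-1 0 0 0 0 0 -0.07;-1 0 0 0 0 0 -0.07;-1 0 0 0 0 0 -0.07"

```text
time: 3.58
tool_pos: [0.5666, 0.2013, 0.2087]
tcp_rot: [-2.875, -1.267, 0.0]
wrist_force: [-0.8, 0.6, -1.2]
finger_gap: 0.996
grip_force: 0.0
```

Emit:
arm_command --commands "-1 0 0 0 0 0 -0.07;-1 0 0 0 0 0 -0.07;-1 0 0 0 0 0 -0.07;-1 0 0 0 0 0 -0.07;-1 0 0 0 0 0 -0.07"

```text
time: 4.0
tool_pos: [0.5666, 0.2012, 0.2088]
tcp_rot: [-2.423, -1.999, 0.0]
wrist_force: [0.3, -0.2, -0.3]
finger_gap: 0.997
grip_force: 0.0
```

Emit:
arm_command --commands "-1 0 0 0 0 0 -0.07;-1 0 0 0 0 0 -0.07;-1 0 0 0 0 0 -0.07;-1 0 0 0 0 0 -0.07;-1 0 0 0 0 0 -0.07"

```text
time: 4.42
tool_pos: [0.5666, 0.2012, 0.2088]
tcp_rot: [-1.79, -2.582, 0.0]
wrist_force: [-1.1, -0.1, 0.6]
finger_gap: 1.002
grip_force: 0.0
```

Emit:
arm_command --commands "-1 0 0 0 0 0 -0.07;-1 0 0 0 0 0 -0.07;-1 0 0 0 0 0 -0.07;-1 0 0 0 0 0 -0.05;-1 0 0 0 0 0 0"

```text
time: 4.83
tool_pos: [0.5666, 0.2011, 0.2087]
tcp_rot: [-1.231, -2.89, 0.0]
wrist_force: [0.0, -1.0, -0.2]
finger_gap: 1.002
grip_force: 0.0
```

```bash
cat >> h.py <<'E'
def pose():
    s=state();T=Ro.from_rotvec(s["tcp_rot"]).as_matrix()
    print("t",round(s["time"],2),"p",s["tool_pos"].round(4),"a",np.degrees(np.arctan2(T[1,0],T[0,0])).round(2),"tilt",T[2].round(3),"j",s["joint_pos"].round(2),"F",s["wrist_force"].round(1),"M",s["ft_torque"].round(3),"gap",round(87*s["finger_gap"],1),"grip",round(s["grip_force"],1))
    return s,T
def go(x,y,z):
    s,T=pose();print("rows of 25mm:",(T.T@(np.array([x,y,z])-s["tool_pos"])/.025).round(3))
E
python3 - <<'E'
from h import *
pose()
f=grab_frame("wrist");cv2.imwrite("pics/w1.png",f["pixels"][:,:,::-1]);np.save("w1.npy",f,allow_pickle=True)
print(proj(f,[[.574,.252,.112],[.5805,.167,.064]]))
E
```

```text
t 4.83 p [0.5666 0.2011 0.2087] a 133.84 tilt [ 0. -0. -1.] j [ 0.31  0.37 -0.92  1.55  0.3   1.37  0.13] F [ 0.  -1.  -0.2] M [-0.004 -0.138 -0.019] gap 87.1 grip 0.0
[[382.48909943 191.11962542]
 [302.07529198 264.69974712]]
```

View pics/w1.png

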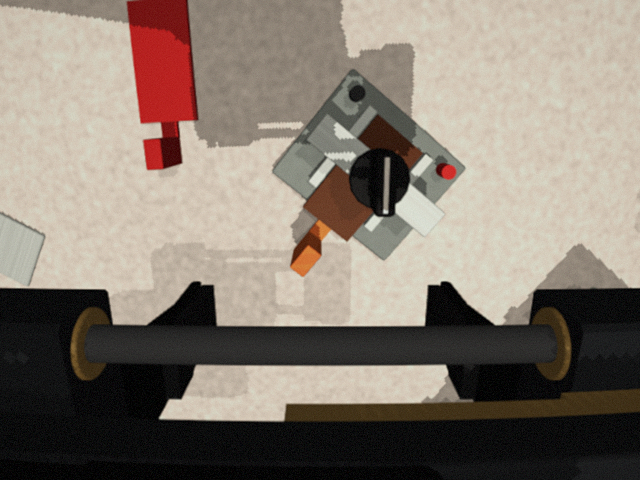

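The wrist view shows the knob's white line from about (387,157) to (388,213), the orange tab top at about (302,262) and the red look-alike at far left.

Run:
```python
from h import *
f=np.load("w1.npy",allow_pickle=True).item()
g=f["pixels"].astype(int)[140:225,370:410]
m=np.argwhere(g.min(2)>130)[:,::-1]+[370,140]
(c,sz,an)=cv2.minAreaRect(m.astype(np.float32));print(c,sz,an,m[:,1].min(),m[:,1].max())
t,b=[m[m[:,1]==y].mean(0) for y in(m[:,1].min()+1,m[:,1].max()-1)]
A,B=ray(f,t,.112),ray(f,b,.112);print(t,b,A,B,(A+B)/2,np.linalg.norm(A-B),np.degrees(np.arctan2(*(A-B)[1::-1])))
print("tab",ray(f,(304,262),.064))
x,y=((A+B)/2)[:2]
go(x,y,.13)
```

```text
(389.5, 191.0) (66.0, 39.0) 90.0 158 224
[387.5 159. ] [382.23076923 223.        ] [0.56165729 0.26839039 0.112     ] [0.58893958 0.23731018 0.112     ] [0.57529844 0.25285028 0.112     ] 0.04135580840724823 131.2767534389167
tab [0.58006049 0.16968091 0.064     ]
t 4.88 p [0.5666 0.2011 0.2087] a 133.55 tilt [ 0. -0. -1.] j [ 0.31  0.37 -0.92  1.55  0.3   1.37  0.12] F [0.1 0.4 0.1] M [ 0.01  -0.137 -0.02 ] gap 87.3 grip 0.0
rows of 25mm: [1.261 1.677 3.149]
```

Run:
```python
from h import *
f=np.load("w1.npy",allow_pickle=True).item()
g=f["pixels"].astype(int)
for y in range(155,220,6):
    r=g[y,378:398].min(1); print(y,np.where(r>130)[0]+378)
A,B=ray(f,(387.5,157.5),.112),ray(f,(388,213.5),.112);print(A,B,(A+B)/2,np.linalg.norm(A-B),np.degrees(np.arctan2(*(A-B)[1::-1])))
go(*((A+B)/2)[:2],.13)
```

```text
155 []
161 [386 387 388]
167 [386 387 388]
173 [386 387]
179 [386 387]
185 [385 386 387]
191 [386]
197 [386]
203 [385 386 396 397]
209 [384 385 386 395 396 397]
215 []
[0.56098543 0.2690405  0.112     ] [0.58709543 0.24431461 0.112     ] [0.57404043 0.25667755 0.112     ] 0.03595972401726757 136.5596026147746
t 4.88 p [0.5666 0.2011 0.2087] a 133.55 tilt [ 0. -0. -1.] j [ 0.31  0.37 -0.92  1.55  0.3   1.37  0.12] F [0.1 0.4 0.1] M [ 0.01  -0.137 -0.02 ] gap 87.3 grip 0.0
rows of 25mm: [1.406 1.746 3.149]
```

Emit:
arm_command --commands "-1 0.67 0.84 0.5 0 0 0;-1 0.66 0.84 0.5 0 0 0;-1 0 0 1 0 0 0;-1 0 0 1 0 0 0;-1 0 0 0 0 0 0"

```text
time: 5.3
tool_pos: [0.5718, 0.2532, 0.1291]
tcp_rot: [-1.238, -2.882, 0.008]
wrist_force: [-0.4, -1.9, -2.0]
finger_gap: 0.995
grip_force: 0.0
```

Run:
```python
from h import *
pose()
f=grab_frame("wrist");np.save("w2.npy",f,allow_pickle=True)
print(proj(f,[[.574,.254,.112],[.574,.254,.082]]))
crop(f,(150,80,550,380),2,"w2.png")
```

```text
t 5.3 p [0.5718 0.2532 0.1291] a 133.52 tilt [ 0.002 -0.006 -1.   ] j [ 0.18  0.49 -0.89  1.59  0.39  1.26 -0.01] F [-0.4 -1.9 -2. ] M [-0.059 -0.121  0.049] gap 86.6 grip 0.0
[[323.31910666 284.4106945 ]
 [323.3045675  264.52443458]]
```

View pics/w2.png

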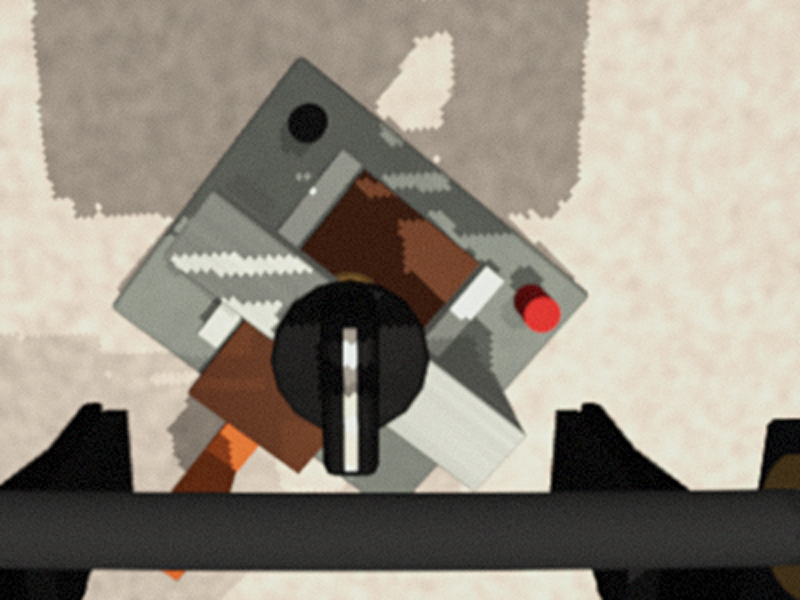

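The close view shows the bar's white line at full-frame (325,243.5) to (325.5,316), aligned with the tool. The disc centre is at (325,258.5).

Run:
```python
from h import *
f=np.load("w2.npy",allow_pickle=True).item()
A,B=ray(f,(325,243.5),.112),ray(f,(325.5,316),.112);print((A+B)/2,np.linalg.norm(A-B),np.degrees(np.arctan2(*(A-B)[1::-1])))
D=ray(f,(325,258.5),.082);print(D)
p=((A+B)/2+D)/2
go(*p[:2],.097)
```

```text
[0.57335765 0.25601944 0.112     ] 0.036973946510336045 134.06945275467842
[0.57228294 0.25714047 0.082     ]
t 5.35 p [0.5727 0.2534 0.1317] a 133.52 tilt [ 0.002 -0.004 -1.   ] j [ 0.18  0.49 -0.89  1.58  0.39  1.27 -0.01] F [-0.3  0.   0.8] M [ 0.035 -0.163 -0.016] gap 87.0 grip 0.0
rows of 25mm: [0.086 0.095 1.387]
```

Emit:
arm_command --commands "-1 0.09 0.09 0.7 0 0 0;-1 0 0 0.68 0 0 0;-1 0 0 0 0 0 0;0.6 0 0 0 0 0 0;1 0 0 0 0 0 0" --newtons 30

```text
time: 5.77
tool_pos: [0.575, 0.2577, 0.1013]
tcp_rot: [1.238, 2.886, 0.002]
wrist_force: [-0.6, 0.0, 0.0]
finger_gap: 0.923
grip_force: 0.0
```

Emit:
arm_command --commands "1 0 0 0 0 0 0;1 0 0 0 0 0 0;1 0 0 0 0 0 0;1 0 0 0 0 0 0;1 0 0 0 0 0 0"

```text
time: 6.18
tool_pos: [0.5743, 0.2576, 0.0996]
tcp_rot: [1.237, 2.888, 0.0]
wrist_force: [0.6, 0.2, 0.7]
finger_gap: 0.554
grip_force: 0.0
```

Run:
```python
from h import *
pose()
```

```text
t 6.18 p [0.5743 0.2576 0.0996] a 133.64 tilt [-0.  0. -1.] j [ 0.17  0.52 -0.87  1.61  0.42  1.21 -0.03] F [0.6 0.2 0.7] M [ 0.049 -0.144 -0.022] gap 48.2 grip 0.0
```

Emit:
arm_command --commands "1 0.0 -0.07 0.1 0 0 0;1 0 0 0 0 0 0;1 0 0 0 0 0 0;1 0 0 0 0 0 0;1 0 0 0 0 0 0"

```text
time: 6.6
tool_pos: [0.5729, 0.2563, 0.0969]
tcp_rot: [-1.237, -2.888, 0.0]
wrist_force: [-1.5, -1.5, 0.9]
finger_gap: 0.169
grip_force: 1.7
```

Emit:
arm_command --commands "1 0 0 0 0 0 0;1 0 0 0 0 0 0;1 0 0 0 0 0 0"

```text
time: 6.85
tool_pos: [0.5725, 0.256, 0.0968]
tcp_rot: [-1.236, -2.888, 0.002]
wrist_force: [-4.9, -3.2, 3.2]
finger_gap: 0.141
grip_force: 30.0
```

Run:
```python
from h import *
pose()
```

```text
t 6.85 p [0.5725 0.256  0.0968] a 133.64 tilt [ 0.    -0.001 -1.   ] j [ 0.17  0.52 -0.87  1.62  0.42  1.2  -0.03] F [-4.9 -3.2  3.2] M [-0.626  0.691 -0.   ] gap 12.2 grip 30.0
```

Emit:
arm_command --commands "1 0 -0.04 0 0 0 0.03;1 0 0 0 0 0 0.06;1 0 0 0 0 0 0.06;1 0 0 0 0 0 0.06;1 0 0 0 0 0 0.06"

```text
time: 7.27
tool_pos: [0.5727, 0.2561, 0.0969]
tcp_rot: [1.822, 2.559, 0.002]
wrist_force: [0.9, -0.6, -0.5]
finger_gap: 0.143
grip_force: 30.0
```

Run:
```python
from h import *
pose()
```

```text
t 7.27 p [0.5727 0.2561 0.0969] a 109.09 tilt [ 0.001  0.001 -1.   ] j [ 0.11  0.49 -0.79  1.62  0.37  1.19 -0.42] F [ 0.9 -0.6 -0.5] M [ 0.119 -0.432  0.113] gap 12.5 grip 30.0
```

Emit:
arm_command --commands "1 0 0 0 0 0 0.06;1 0 0 0 0 0 0.06;1 0 0 0 0 0 0.06;1 0 0 0 0 0 0"

```text
time: 7.6
tool_pos: [0.5729, 0.2561, 0.097]
tcp_rot: [2.164, 2.276, 0.003]
wrist_force: [2.9, 2.0, -2.2]
finger_gap: 0.142
grip_force: 30.0
```

Run:
```python
from h import *
pose()
```

```text
t 7.6 p [0.5729 0.2561 0.097 ] a 92.9 tilt [ 0.001  0.002 -1.   ] j [ 0.08  0.47 -0.74  1.63  0.34  1.18 -0.69] F [ 2.9  2.  -2.2] M [ 0.257 -0.743  0.048] gap 12.3 grip 30.0
```

Drag is about 0.08–0.1 Nm, as described. The end stop can't come before 1.2 rad, so I'll turn on to about 1.0 and then go in small felt steps.

Emit:
arm_command --commands "1 0 0 0 0 0 0.06;1 0 0 0 0 0 0.06;1 0 0 0 0 0 0.06;1 0 0 0 0 0 0.03;1 0 0 0 0 0 0"

```text
time: 8.02
tool_pos: [0.5732, 0.256, 0.097]
tcp_rot: [2.504, 1.897, 0.003]
wrist_force: [4.2, 1.0, -3.2]
finger_gap: 0.141
grip_force: 30.0
```

Run:
```python
from h import *
pose()
```

```text
t 8.02 p [0.5732 0.256  0.097 ] a 74.29 tilt [ 0.001  0.002 -1.   ] j [ 0.03  0.45 -0.68  1.63  0.3   1.17 -0.99] F [ 4.2  1.  -3.2] M [ 0.309 -1.232  0.078] gap 12.2 grip 30.0
```

Emit:
arm_command --commands "1 0 0 0 0 0 0.03;1 0 0 0 0 0 0.03;1 0 0 0 0 0 0"

```text
time: 8.27
tool_pos: [0.5733, 0.2559, 0.097]
tcp_rot: [2.59, 1.778, 0.003]
wrist_force: [5.2, 1.7, -3.4]
finger_gap: 0.14
grip_force: 30.0
```

Run:
```python
from h import *
pose()
```

```text
t 8.27 p [0.5733 0.2559 0.097 ] a 68.93 tilt [ 0.002  0.002 -1.   ] j [ 0.02  0.45 -0.66  1.63  0.29  1.16 -1.07] F [ 5.2  1.7 -3.4] M [ 0.344 -1.325  0.057] gap 12.2 grip 30.0
```

Emit:
arm_command --commands "1 0 0 0 0 0 0.03;1 0 0 0 0 0 0.03;1 0 0 0 0 0 0"

```text
time: 8.52
tool_pos: [0.5733, 0.2559, 0.097]
tcp_rot: [2.671, 1.654, 0.004]
wrist_force: [5.6, 2.4, -4.0]
finger_gap: 0.14
grip_force: 30.0
```

Run:
```python
from h import *
pose()
```

```text
t 8.52 p [0.5733 0.2559 0.097 ] a 63.53 tilt [ 0.002  0.001 -1.   ] j [ 0.01  0.44 -0.64  1.63  0.28  1.16 -1.16] F [ 5.6  2.4 -4. ] M [ 0.299 -1.369  0.067] gap 12.1 grip 30.0
```

Emit:
arm_command --commands "1 0.02 0.04 0 0 0 0.03;1 0 0 0 0 0 0.03;1 0 0 0 0 0 0"

```text
time: 8.77
tool_pos: [0.5737, 0.2559, 0.0969]
tcp_rot: [-2.746, -1.527, -0.001]
wrist_force: [3.0, 0.7, -2.1]
finger_gap: 0.14
grip_force: 30.0
```

Run:
```python
from h import *
pose()
```

```text
t 8.77 p [0.5737 0.2559 0.0969] a 58.15 tilt [ 0.001  0.    -1.   ] j [-0.    0.44 -0.62  1.63  0.28  1.16 -1.25] F [ 3.   0.7 -2.1] M [ 0.154 -0.728  0.037] gap 12.2 grip 30.0
```

Emit:
arm_command --commands "1 0 0 0 0 0 0.03;1 0 0 0 0 0 0.03;1 0 0 0 0 0 0"

```text
time: 9.02
tool_pos: [0.5737, 0.2558, 0.097]
tcp_rot: [2.814, 1.396, 0.001]
wrist_force: [3.5, 0.2, -1.9]
finger_gap: 0.14
grip_force: 30.0
```

Run:
```python
from h import *
pose()
```

```text
t 9.02 p [0.5737 0.2558 0.097 ] a 52.76 tilt [ 0.001  0.    -1.   ] j [-0.02  0.44 -0.61  1.63  0.27  1.16 -1.34] F [ 3.5  0.2 -1.9] M [ 0.223 -0.838  0.073] gap 12.2 grip 30.0
```

Emit:
arm_command --commands "1 0 0 0 0 0 0.03;1 0 0 0 0 0 0.03;1 0 0 0 0 0 0"

```text
time: 9.27
tool_pos: [0.5737, 0.2557, 0.097]
tcp_rot: [2.877, 1.262, 0.001]
wrist_force: [3.7, 0.5, -2.8]
finger_gap: 0.143
grip_force: 30.0
```

Run:
```python
from h import *
pose()
```

```text
t 9.27 p [0.5737 0.2557 0.097 ] a 47.36 tilt [ 0.001  0.    -1.   ] j [-0.03  0.43 -0.59  1.63  0.26  1.16 -1.42] F [ 3.7  0.5 -2.8] M [ 0.17  -1.037  0.051] gap 12.4 grip 30.0
```

Emit:
arm_command --commands "1 0 0 0 0 0 0.03;1 0 0 0 0 0 0.03;1 0 0 0 0 0 0"

```text
time: 9.52
tool_pos: [0.5738, 0.2556, 0.097]
tcp_rot: [2.933, 1.125, 0.001]
wrist_force: [4.7, 1.4, -2.3]
finger_gap: 0.146
grip_force: 30.0
```

Run:
```python
from h import *
pose()
```

```text
t 9.52 p [0.5738 0.2556 0.097 ] a 41.97 tilt [ 0.001  0.    -1.   ] j [-0.04  0.43 -0.57  1.63  0.25  1.16 -1.51] F [ 4.7  1.4 -2.3] M [ 0.112 -1.118  0.044] gap 12.7 grip 30.0
```

Emit:
arm_command --commands "1 0 0 0 0 0 0.03;1 0 0 0 0 0 0.03;1 0 0 0 0 0 0"

```text
time: 9.77
tool_pos: [0.5738, 0.2555, 0.0969]
tcp_rot: [2.983, 0.985, 0.001]
wrist_force: [4.7, 0.9, -1.9]
finger_gap: 0.142
grip_force: 30.0
```

Run:
```python
from h import *
pose()
```

```text
t 9.77 p [0.5738 0.2555 0.0969] a 36.56 tilt [ 0.001  0.    -1.   ] j [-0.05  0.43 -0.56  1.63  0.24  1.15 -1.6 ] F [ 4.7  0.9 -1.9] M [ 0.102 -1.184  0.049] gap 12.3 grip 30.0
```

Emit:
arm_command --commands "1 0 0 0 0 0 0.03;1 0 0 0 0 0 0.03;1 0 0 0 0 0 0"

```text
time: 10.02
tool_pos: [0.5739, 0.2554, 0.097]
tcp_rot: [3.026, 0.843, 0.001]
wrist_force: [5.4, 0.0, -2.7]
finger_gap: 0.145
grip_force: 30.0
```

Run:
```python
from h import *
pose()
```

```text
t 10.02 p [0.5739 0.2554 0.097 ] a 31.15 tilt [ 0.001  0.    -1.   ] j [-0.07  0.42 -0.54  1.63  0.23  1.15 -1.69] F [ 5.4  0.  -2.7] M [ 0.055 -1.241  0.087] gap 12.6 grip 30.0
```

Emit:
arm_command --commands "1 0.02 0.02 0 0 0 0.03;1 0 0 0 0 0 0.03;1 0 0 0 0 0 0"

```text
time: 10.27
tool_pos: [0.574, 0.2554, 0.0969]
tcp_rot: [3.062, 0.701, 0.0]
wrist_force: [3.4, 0.5, -1.1]
finger_gap: 0.141
grip_force: 30.1
```

Run:
```python
from h import *
pose()
```

```text
t 10.27 p [0.574  0.2554 0.0969] a 25.77 tilt [ 0.  0. -1.] j [-0.08  0.42 -0.52  1.63  0.22  1.15 -1.78] F [ 3.4  0.5 -1.1] M [ 0.042 -0.828  0.098] gap 12.2 grip 30.1
```

Emit:
arm_command --commands "1 0 0 0 0 0 0.03;1 0 0 0 0 0 0.03;1 0 0 0 0 0 0"

```text
time: 10.52
tool_pos: [0.5741, 0.2553, 0.0969]
tcp_rot: [3.092, 0.556, 0.0]
wrist_force: [2.7, -0.8, -0.4]
finger_gap: 0.141
grip_force: 30.4
```

Run:
```python
from h import *
pose()
```

```text
t 10.52 p [0.5741 0.2553 0.0969] a 20.39 tilt [ 0.  0. -1.] j [-0.09  0.42 -0.5   1.63  0.22  1.15 -1.87] F [ 2.7 -0.8 -0.4] M [-0.136 -0.807  0.213] gap 12.3 grip 30.4
```

Torque is starting to climb (0.05–0.09, then 0.21 Nm) at about 1.98 rad. One small step will confirm it.

Emit:
arm_command --commands "1 0 0 0 0 0 0.03;1 0 0 0 0 0 0;1 0 0 0 0 0 0"

```text
time: 10.77
tool_pos: [0.5741, 0.2553, 0.0969]
tcp_rot: [3.103, 0.486, 0.0]
wrist_force: [3.4, -0.4, -1.5]
finger_gap: 0.144
grip_force: 30.7
```

Run:
```python
from h import *
pose()
```

```text
t 10.77 p [0.5741 0.2553 0.0969] a 17.8 tilt [ 0.  0. -1.] j [-0.1   0.42 -0.5   1.63  0.21  1.15 -1.91] F [ 3.4 -0.4 -1.5] M [-0.186 -0.875  0.393] gap 12.5 grip 30.7
```

The stop is confirmed, at well under the tear limit. Unwinding the rubber twist, then releasing.

Emit:
arm_command --commands "1 0 0 0 0 0 -0.06;1 0 0 0 0 0 -0.06;1 0 0 0 0 0 0;1 0 0 0 0 0 0"

```text
time: 11.1
tool_pos: [0.574, 0.2555, 0.0969]
tcp_rot: [-3.046, -0.768, -0.0]
wrist_force: [2.8, -0.2, -1.7]
finger_gap: 0.141
grip_force: 30.0
```

Run:
```python
from h import *
pose()
```

```text
t 11.1 p [0.574  0.2555 0.0969] a 28.29 tilt [ 0. -0. -1.] j [-0.07  0.42 -0.53  1.63  0.23  1.15 -1.74] F [ 2.8 -0.2 -1.7] M [-0.063 -0.811  0.06 ] gap 12.3 grip 30.0
```

Emit:
arm_command --commands "0 0 0 0 0 0 0;0 0 0 0 0 0 0;-0.2 0 0 0 0 0 0;-0.2 0 0 0 0 0 0;-0.2 0 0 0 0 0 0"

```text
time: 11.52
tool_pos: [0.5736, 0.2556, 0.0968]
tcp_rot: [-3.046, -0.769, 0.001]
wrist_force: [0.1, 0.3, 1.0]
finger_gap: 0.435
grip_force: 0.0
```

Emit:
arm_command --commands "-0.2 0 0 -1 0 0 0;-0.2 0 0 -1 0 0 0;-0.2 0 0 -1 0 0 0;-0.2 0 0 -1 0 0 0;-0.2 0 0 0 0 0 0"

```text
time: 11.93
tool_pos: [0.5757, 0.257, 0.2024]
tcp_rot: [-3.045, -0.769, -0.011]
wrist_force: [0.2, 0.1, -0.5]
finger_gap: 0.597
grip_force: 0.0
```

Run:
```python
from h import *
s,T=pose()
w=grab_frame("wrist");cv2.imwrite("pics/w3.png",w["pixels"][:,:,::-1]);np.save("w3.npy",w,allow_pickle=True)
print(proj(w,[[.574,.255,.112],[.5805,.1695,.064]]))
go(.5806,.1695,.16)
```

```text
t 11.93 p [0.5757 0.257  0.2024] a 28.34 tilt [ 0.007  0.    -1.   ] j [-0.06  0.34 -0.55  1.51  0.18  1.33 -1.7 ] F [ 0.2  0.1 -0.5] M [ 0.03  -0.071 -0.01 ] gap 51.9 grip 0.0
[[323.64750221 245.32036327]
 [423.63345194 271.70806006]]
t 11.98 p [0.5751 0.2565 0.1999] a 28.34 tilt [ 0.005  0.    -1.   ] j [-0.06  0.34 -0.55  1.51  0.18  1.33 -1.7 ] F [-0.5  1.5 -0.9] M [-0.041  0.018  0.03 ] gap 51.7 grip 0.0
rows of 25mm: [-1.465  3.168  1.589]
```

Emit:
arm_command --commands "-1 -0.365 0.79 0 0 0 0;-1 -0.365 0.79 0 0 0 0;-1 -0.365 0.79 0 0 0 0;-1 -0.365 0.79 0 0 0 0;-1 0 0 0 0 0 -0.035"

```text
time: 12.4
tool_pos: [0.5799, 0.1627, 0.1955]
tcp_rot: [3.024, 0.841, -0.004]
wrist_force: [0.7, 0.2, -0.3]
finger_gap: 0.893
grip_force: 0.0
```

Emit:
arm_command --commands "-1 0 0 0 0 0 -0.07;-1 0 0 0 0 0 -0.07;-1 0 0 0 0 0 -0.07;-1 0 0 0 0 0 -0.07;-1 0 0 0 0 0 -0.07"

```text
time: 12.82
tool_pos: [0.5787, 0.1685, 0.1956]
tcp_rot: [-2.674, -1.648, 0.003]
wrist_force: [-0.6, -0.0, -0.0]
finger_gap: 1.002
grip_force: 0.0
```

Emit:
arm_command --commands "-1 0 0 0 0 0 -0.07;-1 0 0 0 0 0 -0.07;-1 0 0 0 0 0 -0.07;-1 0 0 0 0 0 -0.07;-1 0 0 0 0 0 -0.07"

```text
time: 13.23
tool_pos: [0.5787, 0.1685, 0.1956]
tcp_rot: [-2.126, -2.312, 0.002]
wrist_force: [-0.6, -0.5, -0.0]
finger_gap: 1.003
grip_force: 0.0
```

Emit:
arm_command --commands "-1 0 0 0.7 0 0 0;-1 0 0 0.7 0 0 0;-1 0 0 0.7 0 0 0;-1 0 0 0 0 0 0;-1 0 0 0 0 0 0"

```text
time: 13.65
tool_pos: [0.5783, 0.1683, 0.1431]
tcp_rot: [-2.131, -2.306, 0.004]
wrist_force: [0.1, -0.2, 1.0]
finger_gap: 1.004
grip_force: 0.0
```

Run:
```python
from h import *
s,T=pose()
w=grab_frame("wrist");crop(w,(120,0,520,300),2,"w4.png");np.save("w4.npy",w,allow_pickle=True)
print(proj(w,[[.574,.255,.112],[.5805,.1695,.064]]))
```

```text
t 13.65 p [0.5783 0.1683 0.1431] a 94.5 tilt [-0.    -0.003 -1.   ] j [ 0.18  0.36 -0.67  1.64  0.23  1.23 -0.45] F [ 0.1 -0.2  1. ] M [-0.04  -0.118  0.011] gap 87.4 grip 0.0
[[325.9460653   95.16764885]
 [324.42147344 245.11127293]]
```

View pics/w4.png

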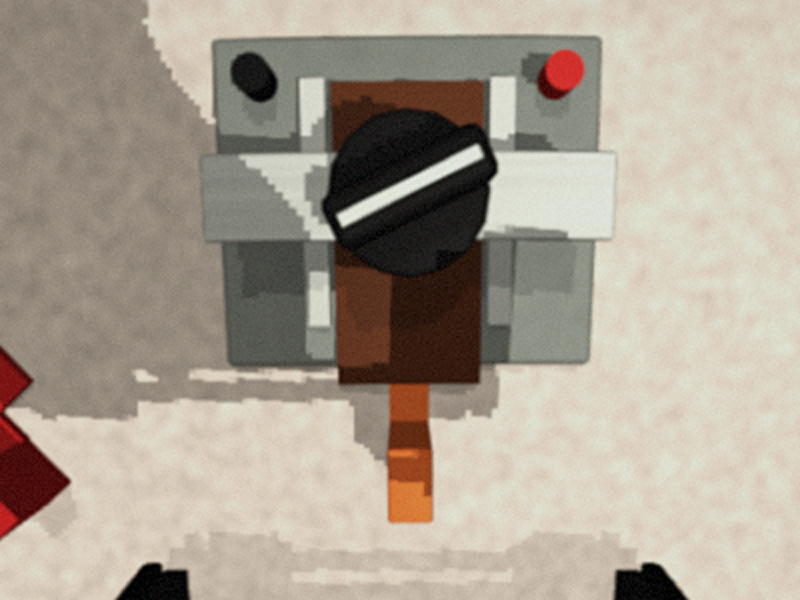

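The tab top's centre is at full-frame (325.5,243), predicted (324.4,245). The jaws are square to the clamp, the knob is loose and the sample is still in place.

Run:
```python
from h import *
w=np.load("w4.npy",allow_pickle=True).item()
P=lambda x,y:(120+x/2,y/2)
print("tab",ray(w,P(411,486),.064))
C=[ray(w,P(*p),.014) for p in[(213,42),(600,37),(588,362),(230,363)]];print(C)
d=(C[1]+C[2]-C[0]-C[3]);e=(C[0]+C[1]-C[2]-C[3]);print("yaw",np.degrees(np.arctan2(d[1],d[0])),np.degrees(np.arctan2(-e[0],e[1])),np.linalg.norm(d)/2,np.linalg.norm(e)/2,sum(C)/4)
t=ray(w,P(411,486),.064); go(t[0],t[1],.042)
```

```text
tab [0.58105382 0.170904   0.064     ]
[array([0.50499434, 0.3037487 , 0.014     ]), array([0.63238588, 0.31532316, 0.014     ]), array([0.6418222 , 0.20762599, 0.014     ]), array([0.51453201, 0.19718741, 0.014     ])]
yaw 4.93999794047808 5.060715769583164 0.1278156466634833 0.10754847892558357 [0.57343361 0.25597131 0.014     ]
t 13.7 p [0.5791 0.1687 0.1443] a 94.5 tilt [ 0.    -0.001 -1.   ] j [ 0.18  0.36 -0.67  1.64  0.23  1.23 -0.45] F [ 0.9 -0.2  0.6] M [-0.024 -0.104  0.025] gap 86.9 grip 0.0
rows of 25mm: [0.082 0.091 4.093]
```

Emit:
arm_command --commands "-1 0.08 0.09 0.8 0 0 -0.006;-1 0 0 0.8 0 0 0;-1 0 0 0.8 0 0 0;-1 0 0 0.8 0 0 0;-1 0 0 0.8 0 0 0" --newtons 45

```text
time: 14.12
tool_pos: [0.5824, 0.1711, 0.0449]
tcp_rot: [2.121, 2.316, 0.003]
wrist_force: [0.5, 0.2, -0.1]
finger_gap: 1.003
grip_force: 0.0
```

Emit:
arm_command --commands "-1 0 0 0.08 0 0 0;-1 0 0 0 0 0 0;0.4 0 0 0 0 0 0;0.4 0 0 0 0 0 0;0.4 0 0 0 0 0 0"

```text
time: 14.53
tool_pos: [0.5824, 0.1712, 0.044]
tcp_rot: [2.121, 2.316, 0.003]
wrist_force: [0.2, 0.5, 0.1]
finger_gap: 0.85
grip_force: 0.0
```

Emit:
arm_command --commands "0.4 0 0 0 0 0 0;0.4 0 0 0 0 0 0;0.4 0 0 0 0 0 0;0.4 0 0 0 0 0 0"

```text
time: 14.87
tool_pos: [0.5815, 0.1708, 0.0425]
tcp_rot: [2.122, 2.317, 0.0]
wrist_force: [-1.1, -0.2, -0.1]
finger_gap: 0.552
grip_force: 0.0
```

Run:
```python
from h import *
go(.5811,.1709,.042)
w=grab_frame("wrist");crop(w,(120,120,520,420),2,"w5.png")
```

```text
t 14.87 p [0.5815 0.1708 0.0425] a 95.03 tilt [ 0.  0. -1.] j [ 0.15  0.46 -0.64  1.73  0.31  1.05 -0.51] F [-1.1 -0.2 -0.1] M [ 0.003 -0.126 -0.001] gap 48.0 grip 0.0
rows of 25mm: [ 0.005 -0.015  0.021]
```

View pics/w5.png

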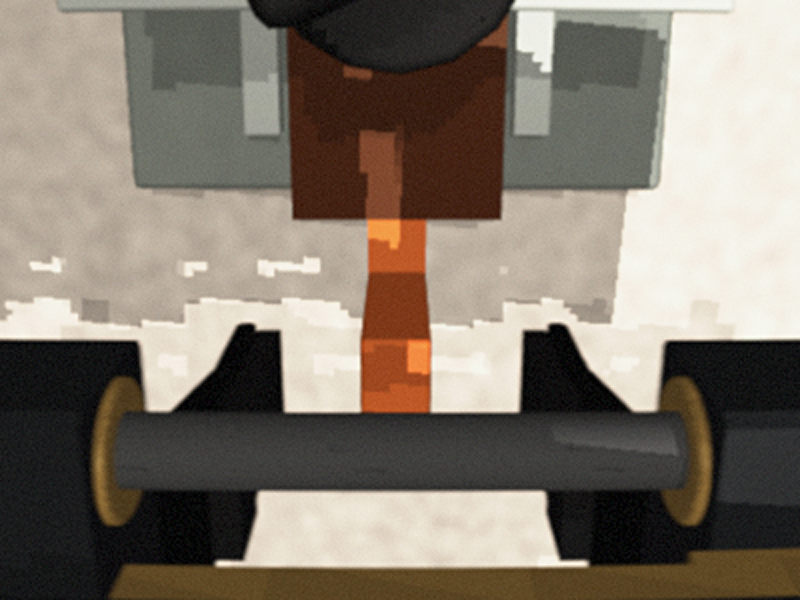

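The tab is centred between the jaws to about 1 mm (tab 396, jaw mid 402 in the crop). The sample is centred between the rails.

Emit:
arm_command --commands "0.4 0 -0.045 0.02 0 0 0;1 0 0 0 0 0 0;1 0 0 0 0 0 0;1 0 0 0 0 0 0;1 0 0 0 0 0 0"

```text
time: 15.33
tool_pos: [0.5804, 0.1707, 0.0419]
tcp_rot: [-2.122, -2.317, -0.0]
wrist_force: [0.2, -0.4, -0.7]
finger_gap: 0.153
grip_force: 45.0
```

Emit:
arm_command --commands "1 0 0 0 0 0 0;1 0 0 0 0 0 0;1 0 0 0 0 0 0;1 0 0 0 0 0 0"

```text
time: 15.67
tool_pos: [0.5803, 0.1707, 0.0418]
tcp_rot: [-2.122, -2.317, -0.0]
wrist_force: [0.2, -0.4, -0.4]
finger_gap: 0.153
grip_force: 45.0
```

Run:
```python
from h import *
pose()
```

```text
t 15.67 p [0.5803 0.1707 0.0418] a 95.04 tilt [ 0. -0. -1.] j [ 0.15  0.46 -0.64  1.73  0.31  1.05 -0.51] F [ 0.2 -0.4 -0.4] M [ 0.045 -0.187 -0.025] gap 13.3 grip 45.0
```

Emit:
arm_command --commands "1 -0.15 0 0 0 0 0;1 -0.2 0 0 0 0 0;1 -0.2 0 0 0 0 0;1 -0.2 0 0 0 0 0;1 -0.25 0 0 0 0 0"

```text
time: 16.08
tool_pos: [0.5825, 0.1451, 0.0418]
tcp_rot: [-2.122, -2.317, 0.0]
wrist_force: [-0.1, 0.3, -0.6]
finger_gap: 0.154
grip_force: 45.0
```

Run:
```python
from h import *
pose()
```

```text
t 16.08 p [0.5825 0.1451 0.0418] a 95.02 tilt [ 0. -0. -1.] j [ 0.19  0.45 -0.63  1.74  0.3   1.05 -0.46] F [-0.1  0.3 -0.6] M [-0.003 -0.046 -0.002] gap 13.4 grip 45.0
```

Emit:
arm_command --commands "1 -0.5 0 0 0 0 0;1 -0.7 0 0 0 0 0;1 -0.7 0 0 0 0 0;1 -0.7 0 0 0 0 0;1 -0.4 0 0 0 0 0"

```text
time: 16.5
tool_pos: [0.5893, 0.0672, 0.0417]
tcp_rot: [2.124, 2.313, -0.002]
wrist_force: [0.5, -0.6, -1.8]
finger_gap: 0.157
grip_force: 45.0
```

Emit:
arm_command --commands "1 0 0 0 0 0 0;1 0 0 -0.2 0 0 0;1 0 0 -0.4 0 0 0;1 0 0 -0.6 0 0 0;1 0 0 -0.6 0 0 0"

```text
time: 16.92
tool_pos: [0.5888, 0.0729, 0.0881]
tcp_rot: [-2.119, -2.319, -0.001]
wrist_force: [0.1, 0.8, -1.9]
finger_gap: 0.151
grip_force: 45.0
```

Emit:
arm_command --commands "1 0 0 -0.5 0 0 0;1 0 0 -0.4 0 0 0;1 0 0 -0.2 0 0 0;1 0 0 0 0 0 0;1 0 0 0 0 0 0"

```text
time: 17.33
tool_pos: [0.589, 0.0712, 0.1142]
tcp_rot: [-2.121, -2.317, 0.0]
wrist_force: [-0.4, -0.3, -1.9]
finger_gap: 0.15
grip_force: 45.0
```

Run:
```python
from h import *
go(.6077,-.2646,.115)
w=grab_frame("scene");crop(w,(200,180,500,405),2.6,"s2.png")
```

```text
t 17.33 p [0.589  0.0712 0.1142] a 95.05 tilt [-0. -0. -1.] j [ 0.33  0.36 -0.64  1.7   0.23  1.16 -0.28] F [-0.4 -0.3 -1.9] M [-0.118 -0.116  0.022] gap 13.1 grip 45.0
rows of 25mm: [-13.447  -0.435  -0.03 ]
```

View pics/s2.png

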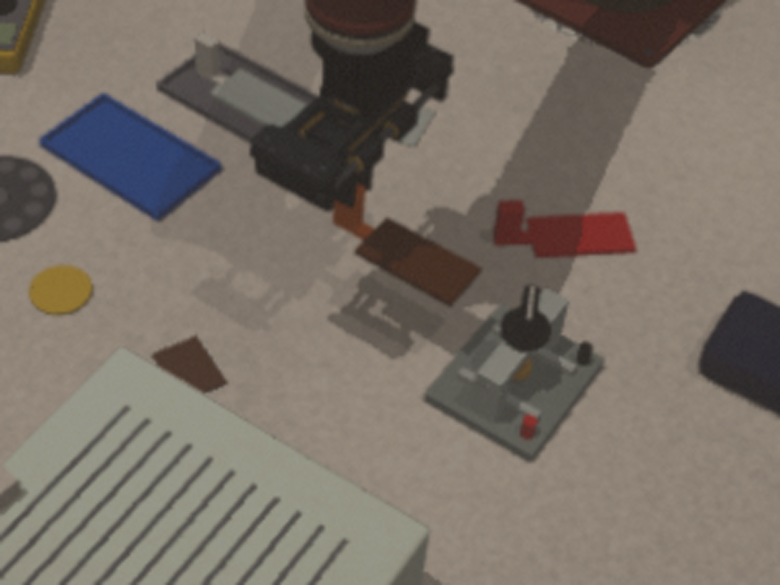

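The scene view shows the sample held level by its tab, clear of the clamp, with the clamp intact. On to the blue tray.

Emit:
arm_command --commands "1 -0.4 0 0 0 0 0;1 -0.7 0 0 0 0 0;1 -0.9 -0.04 0 0 0 0;1 -0.9 -0.04 0 0 0 0;1 -0.9 -0.04 0 0 0 0"

```text
time: 17.8
tool_pos: [0.5939, -0.0257, 0.1135]
tcp_rot: [-2.121, -2.316, 0.002]
wrist_force: [0.1, -0.4, -1.1]
finger_gap: 0.156
grip_force: 45.0
```

Emit:
arm_command --commands "1 -0.9 -0.04 0 0 0 0;1 -0.9 -0.04 0 0 0 0;1 -0.9 -0.04 0 0 0 0;1 -0.9 -0.04 0 0 0 0;1 -0.9 -0.04 0 0 0 0"

```text
time: 18.22
tool_pos: [0.5986, -0.1384, 0.1135]
tcp_rot: [-2.122, -2.315, 0.001]
wrist_force: [0.5, -0.9, -0.7]
finger_gap: 0.155
grip_force: 45.0
```

Emit:
arm_command --commands "1 -0.9 -0.04 0 0 0 0;1 -0.9 -0.04 0 0 0 0;1 -0.9 -0.04 0 0 0 0;1 -0.9 0 0 0 0 0;1 -0.7 0 0 0 0 0"

```text
time: 18.63
tool_pos: [0.6047, -0.2469, 0.1134]
tcp_rot: [-2.123, -2.314, 0.002]
wrist_force: [0.3, -0.0, -1.4]
finger_gap: 0.156
grip_force: 45.0
```

Emit:
arm_command --commands "1 -0.5 0 0 0 0 0;1 -0.3 0 0 0 0 0;1 0 0 0 0 0 0.026;1 0 0 0 0 0 0;1 0 0 0 0 0 0"

```text
time: 19.05
tool_pos: [0.6077, -0.2624, 0.1142]
tcp_rot: [-2.166, -2.275, -0.001]
wrist_force: [-0.3, 0.7, -1.2]
finger_gap: 0.153
grip_force: 45.0
```

Run:
```python
from h import *
go(.6077,-.2646,.04)
w=grab_frame("wrist");cv2.imwrite("pics/w6.png",w["pixels"][:,:,::-1]);np.save("w6.npy",w,allow_pickle=True)
```

```text
t 19.05 p [ 0.6077 -0.2624  0.1142] a 92.83 tilt [ 0.001 -0.    -1.   ] j [ 0.71  0.47 -0.49  1.52  0.23  1.21  0.23] F [-0.3  0.7 -1.2] M [-0.087 -0.111  0.054] gap 13.3 grip 45.0
rows of 25mm: [-0.089 -0.006  2.969]
```

View pics/w6.png

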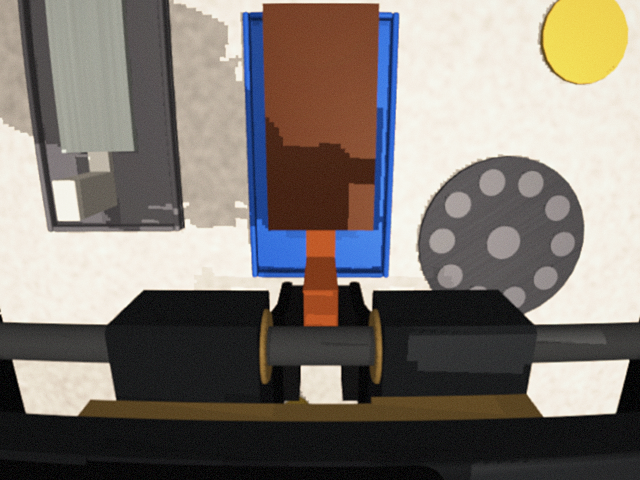

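The sample sits over the blue tray and is parallel to it. Tray rim corners in this view: (246,13), (397,13), (387,275), (254,276).

Run:
```python
from h import *
f=np.load("w6.npy",allow_pickle=True).item()
C=[ray(f,p,.012) for p in[(244,13),(398,13),(388,276),(253,276)]];c=sum(C)/4
d=(C[1]+C[2]-C[0]-C[3]);e=(C[0]+C[1]-C[2]-C[3]);yaw=np.arctan2(-e[0],e[1]);print(c,np.degrees(np.arctan2(d[1],d[0])),np.degrees(yaw),np.linalg.norm(d)/2,np.linalg.norm(e)/2)
t=c+.0565*np.array([np.sin(yaw),-np.cos(yaw),0]);print(t);go(t[0],t[1],.040)
```

```text
[ 0.60517643 -0.20667325  0.012     ] 2.819448500930617 2.7150368891760044 0.09279452693680738 0.16711734765287503
[ 0.60785275 -0.26310983  0.012     ]
t 19.1 p [ 0.6077 -0.2624  0.1143] a 92.85 tilt [ 0.001 -0.    -1.   ] j [ 0.71  0.47 -0.49  1.52  0.23  1.21  0.23] F [ 0.1 -0.1 -0.4] M [-0.063 -0.089 -0.021] gap 13.6 grip 45.0
rows of 25mm: [-0.032  0.003  2.973]
```

Emit:
arm_command --commands "1 -0.03 0 0.5 0 0 0;1 0 0 0.7 0 0 0;1 0 0 0.7 0 0 0;1 0 0 0.6 0 0 0;1 0 0 0.35 0 0 0"

```text
time: 19.52
tool_pos: [0.6063, -0.2634, 0.0403]
tcp_rot: [-2.165, -2.272, 0.001]
wrist_force: [-0.5, -0.4, -1.4]
finger_gap: 0.157
grip_force: 45.0
```

Emit:
arm_command --commands "1 0 0 0.12 0 0 0;1 0 0 0.04 0 0 0;1 0 0 0.04 0 0 0;1 0 0 0 0 0 0;1 0 0 0 0 0 0"

```text
time: 19.93
tool_pos: [0.6081, -0.2645, 0.039]
tcp_rot: [2.168, 2.272, 0.001]
wrist_force: [-0.6, 0.5, -1.4]
finger_gap: 0.152
grip_force: 45.0
```

Emit:
arm_command --commands "1 0 0 0.04 0 0 0;1 0 0 0.04 0 0 0;1 0 0 0.04 0 0 0;1 0 0 0 0 0 0;1 0 0 0 0 0 0"

```text
time: 20.35
tool_pos: [0.6075, -0.2643, 0.035]
tcp_rot: [-2.168, -2.273, 0.0]
wrist_force: [0.4, -0.6, -0.8]
finger_gap: 0.154
grip_force: 45.0
```

Run:
```python
from h import *
pose()
```

```text
t 20.35 p [ 0.6075 -0.2643  0.035 ] a 92.69 tilt [ 0. -0. -1.] j [ 0.69  0.54 -0.47  1.59  0.27  1.07  0.2 ] F [ 0.4 -0.6 -0.8] M [-0.085 -0.082 -0.   ] gap 13.4 grip 45.0
```

Emit:
arm_command --commands "1 0 0 0.04 0 0 0;1 0 0 0.04 0 0 0;1 0 0 0 0 0 0;1 0 0 0 0 0 0"

```text
time: 20.68
tool_pos: [0.6075, -0.2643, 0.033]
tcp_rot: [-2.169, -2.273, 0.0]
wrist_force: [-0.2, -0.3, -1.9]
finger_gap: 0.154
grip_force: 45.0
```

Emit:
arm_command --commands "1 0 0 0.03 0 0 0;1 0 0 0 0 0 0;1 0 0 0 0 0 0"

```text
time: 20.93
tool_pos: [0.6076, -0.2643, 0.0323]
tcp_rot: [-2.169, -2.273, -0.0]
wrist_force: [-0.2, -0.6, -1.1]
finger_gap: 0.153
grip_force: 45.0
```

Emit:
arm_command --commands "1 0 0 0.02 0 0 0;1 0 0 0 0 0 0;1 0 0 0 0 0 0"

```text
time: 21.18
tool_pos: [0.6076, -0.2644, 0.0319]
tcp_rot: [2.169, 2.273, 0.0]
wrist_force: [-0.0, -0.3, -1.3]
finger_gap: 0.155
grip_force: 45.0
```

Run:
```python
from h import *
pose()
```

```text
t 21.18 p [ 0.6076 -0.2644  0.0319] a 92.69 tilt [-0.  0. -1.] j [ 0.69  0.54 -0.47  1.59  0.27  1.07  0.2 ] F [-0.  -0.3 -1.3] M [-0.114 -0.079  0.002] gap 13.5 grip 45.0
```

Emit:
arm_command --commands "1 0 0 0.02 0 0 0;1 0 0 0 0 0 0;1 0 0 0 0 0 0"

```text
time: 21.43
tool_pos: [0.6077, -0.2644, 0.0318]
tcp_rot: [2.168, 2.273, 0.0]
wrist_force: [-3.2, -0.0, 4.9]
finger_gap: 0.153
grip_force: 45.0
```

Emit:
arm_command --commands "1 0 0 0.02 0 0 0;1 0 0 0 0 0 0;1 0 0 0 0 0 0"

```text
time: 21.68
tool_pos: [0.6078, -0.2645, 0.0318]
tcp_rot: [2.168, 2.272, 0.0]
wrist_force: [-3.6, 0.5, 8.7]
finger_gap: 0.154
grip_force: 45.0
```

Run:
```python
from h import *
pose()
```

```text
t 21.68 p [ 0.6078 -0.2645  0.0318] a 92.69 tilt [-0.     0.001 -1.   ] j [ 0.69  0.54 -0.47  1.59  0.27  1.07  0.2 ] F [-3.6  0.5  8.7] M [0.138 0.697 0.018] gap 13.4 grip 45.0
```

It touched down at the expected height. Easing off, then releasing.

Emit:
arm_command --commands "1 0 0 -0.025 0 0 0;1 0 0 0 0 0 0;0.5 0 0 0 0 0 0;0.3 0 0 0 0 0 0;0.1 0 0 0 0 0 0" --newtons 15

```text
time: 22.1
tool_pos: [0.6074, -0.2642, 0.0311]
tcp_rot: [-2.168, -2.273, 0.0]
wrist_force: [-0.2, 0.3, 0.0]
finger_gap: 0.303
grip_force: 0.0
```

Emit:
arm_command --commands "0 0 0 0 0 0 0;0 0 0 0 0 0 0;0 0 0 0 0 0 0;0 0 0 0 0 0 0;0 0 0 0 0 0 0"

```text
time: 22.52
tool_pos: [0.6075, -0.2643, 0.0314]
tcp_rot: [-2.169, -2.273, -0.0]
wrist_force: [-0.1, -0.5, 0.0]
finger_gap: 0.495
grip_force: 0.0
```

Emit:
arm_command --commands "0 0 0 -0.3 0 0 0;0 0 0 -0.8 0 0 0;0 0 0 -0.8 0 0 0;0 0 0 -0.8 0 0 0;0 0 0 -0.8 0 0 0"

```text
time: 22.93
tool_pos: [0.6076, -0.2642, 0.1206]
tcp_rot: [2.168, 2.273, 0.0]
wrist_force: [0.3, -0.2, -1.4]
finger_gap: 0.499
grip_force: 0.0
```

Emit:
arm_command --commands "0 -0.8 0 -0.8 0 0 0;0 -0.8 0 -0.8 0 0 0;0 -0.8 0 0 0 0 0;0 0 0 0 0 0 0"

```text
time: 23.27
tool_pos: [0.61, -0.33, 0.161]
tcp_rot: [2.172, 2.264, -0.002]
wrist_force: [-1.3, -0.6, -0.8]
finger_gap: 0.503
grip_force: 0.0
```

Run:
```python
from h import *
pose()
f=grab_frame("wrist")["pixels"][0:300,80:480,::-1];g=grab_frame("top")["pixels"][190:340,190:440,::-1]
cv2.imwrite("pics/e.png",np.vstack([cv2.resize(f,(400,300)),cv2.resize(g,(400,240),interpolation=cv2.INTER_CUBIC)]))
```

```text
t 23.27 p [ 0.61  -0.33   0.161] a 92.39 tilt [-0.004  0.002 -1.   ] j [ 0.76  0.49 -0.47  1.39  0.22  1.31  0.33] F [-1.3 -0.6 -0.8] M [-0.034 -0.046 -0.017] gap 43.8 grip 0.0
```

View pics/e.png

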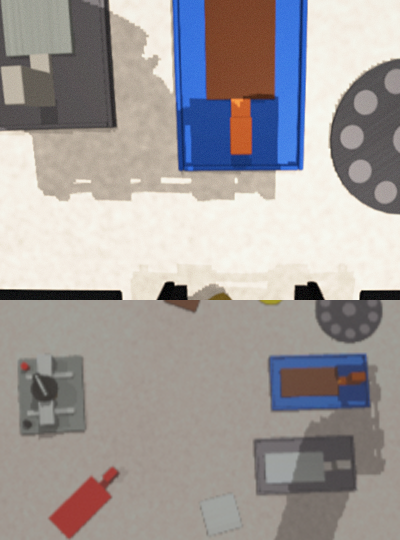

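The sample lies flat and inside the blue tray, the knob is loose and everything else is where it was. Handing in.

```bash
python3 -c "
from cell import close_job;print(close_job())"
```

```text
the job is handed in; nothing more can be done
None
```

The brown sample lies flat in the blue tray, drawn out level after I turned the knob clockwise to its end stop (about 0.4 Nm at most) and eased it back, so the knob is loose; nothing else was moved, and the job was handed in at about 23 s.

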